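# Clamp a bracket in the drilling nest and hold the hold-to-run lever

### The job

Set the loose light grey bracket foot-down into the pocket of the drilling nest so that it sits fully home, then swing the nest's clamp bar over its foot until the bar is against its end stop. Only then press the spring-loaded hold-to-run lever down until it lies level, never pushing it through to the bottom, and finish while still holding it level there: do not let go. Leave the other things on the bench where they are.

Things in the scene. Friction and masses are not known exactly. Their poses are not given: they have to be found in the camera images.
- bracket_mid (a point): centre of the loose light grey steel bracket (0.25-0.5 kg), 25 mm above its underside; it starts standing on the bench. Foot 60 mm along x, 40 mm along y, 16 mm high; on its middle a round-topped lug, 26 mm along x, 14 mm thick along y, from 16 to 50 mm above the underside: grip it across y. Half a turn about z fits the same.
- pocket (a point): floor centre of the 64 (x) by 44 (y) mm pocket, 12 mm deep, mouth chamfered 3 mm, in the nest: dark steel plate fixed to the bench, 170 (x) by 140 (y) by 30 mm high, its centre 30 mm off along +x. Floor 18 mm above the bench. Axes: the nest's, z up. The foot fits, long side along x, 2 mm spare each side, standing 4 mm proud. The end-stop pin, 10 mm thick, rises 14 mm from the plate at x +8, y +51.
- clamp_hinge (a point): the clamp bar's vertical hinge axis, on the nest 22 mm in +x and 50 mm in -y from the pocket centre, at the height of the bar's underside (36 mm above the bench, 2 mm above a seated foot). Axes as the nest's; does not move with the bar.
- clamp (a joint): clamp bar angle, rad: 0 = bar points from its hinge along the nest's +x (open, clear of the pocket), growing anticlockwise seen from above to 1.571 = bar points along the nest's +y across one end of the pocket, at its end stop (shut). Starts between 0 and 0.5. Friction of 0.1 N m keeps it where it is left.
- clamp_knob (a point): middle of the upright light metal round knob on the clamp bar: 18 mm diameter, 40 mm high, from 46 to 86 mm above the bench; this point is 66 mm above the bench, 85 mm from the hinge axis. Its x axis points along the bar, away from the hinge. The flat steel bar is 18 mm wide, 10 mm thick, and reaches 105 mm from its hinge.
- hold_unit: hold-to-run unit fixed to the bench; origin at the centre of its underside. Aluminium base 190 mm (x) by 90 mm (y) by 20 mm high, the sprung lever over its middle line. An upright index plate, 5 mm thick, top 120 mm over the bench, stands at y = +30 mm from x = -10 to +90 mm; two pins on it, 17 mm above and below the level position, frame the level lever.
- lever_pivot (a point): the lever's horizontal pivot axis (along y), on the unit's middle line at x = +70 mm, 75 mm above the bench. Axes as the unit's.
- hold_lever (a joint): angle by which the lever is pressed, rad: 0 = at rest, sloping up from the pivot towards the unit's -x by 0.5 rad; 0.5 = level; 0.85 = bottom stop (too far). A spring returns it: at the paddle about 3 N to start, about 8 N to hold level, 11 N at the bottom.
- lever_pad (a point): centre of the upper face of the black paddle at the lever's end, 55 mm along the lever, 46 mm wide, 16 mm thick; 130 mm from the pivot along the lever, 8 mm above its centre line. Moves with the lever: 144 mm above the bench at rest; with the lever level, 83 mm above the bench and 130 mm in the unit's -x from the pivot.
- jar: bystander: closed grey jar, 56 mm diameter, 70 mm high, origin at the centre of its underside; leave alone
- driver: bystander: screwdriver lying on the bench; leave alone
- tape: bystander: grey ring of tape, 90 mm diameter, 20 mm high, origin at the centre of its underside; leave alone
- flange: bystander: grey flange disc of 150 mm diameter with an upright tube, 100 mm high, origin at the centre of its underside; leave alone
Things that resemble listed ones, but are neither listed nor needed, are in the scene too. Leave any orange or pink look-alike of the part that bears pocket alone.

How it is judged:
By the outcome, as a careful person would: the job done as asked, in the order asked, and still so for the second after the job is handed in, while the arm keeps its last pose, push and grip.
It also fails if it takes over 58 s, if anything falls off the work surface, if the arm or the gripper's body presses on something with over 40 N, if the wrist force passes 120 N, or if a joint passes its speed limit or range.

### The arm

A 6-joint arm with a two-finger parallel gripper is mounted at the origin on the work surface. World frame = base frame: x ahead of the robot, y to its left, z up, the work surface at z = 0. Lengths are in mm, angles in degrees, forces in N, time in s.
With the tool pointing down it reaches from about 250 to 725 mm from the base axis. Payload 4 kg.
Tool frame: the origin (TCP) lies midway between the tips of the shut fingers; the grasp point (between the pads) lies 19 mm behind it (grip_point_offset is the distance from the TCP to the grasp point, in mm); z points along the fingers, y is the direction in which the jaws open and shut (so a half turn about z gives the same grasp; the last joint's range is limited). The gripper opens to 85 mm and grips with 20 to 120 N. Pads are 22 mm wide; open, the fingers measure 114 mm over their backs; the gripper's body (76 mm by 85 mm) begins 54 mm behind the grasp point. The pads swing forward as they close: fully open they stand 13 mm farther back than shut.
Start: joints at [0, 13.785, 0.286, 76.501, 0, 90], TCP at [499.999, -0, 231.306] pointing down, gripper open.
Joint ranges: [-155.79, 155.79], [-60.16, 107.12], [-62.33, 73.08], [-114, 123.19], [-81.49, 82.49], [-180, 180]. Speed limits (degrees/s): [159.86, 159.86, 180, 180, 180, 180].

### API

Orientations are given as a 3x3 rotation matrix whose columns are the frame's x, y, z axes.
In Python, from cell import * gives the robot as it stands.
- The arm moves only by the tool apply_moves, never from a script. Its argument "moves" is a list of rows, each an object with "dp": the shift along the tool's x, y, z in mm, a list of three; "spin": the turn about the tool's z in degrees. In form: [{"dp": [tx, ty, tz], "spin": spin}, ...]. A call has 1 to 8 rows; each row is the pose to reach, as a shift and turn from the pose commanded when the call began, along the tool's axes at that moment; what a row does not reach only later rows make up. A row lasts 1/10 s, in which the tool goes at most 50 mm and 8.59 degrees, less where a joint would pass 70% of its speed; a pose out of reach is approached as far as the arm can. A call with a gripper value outside its range is refused whole. "fingers" is the gripper command: -1 is fully open, 1 is shut, values between are in proportion, set as the call begins (left out, the last holds). The fingers move at their own pace and stop on an object; the grip force is fixed at half the most. Time passes only in rows, so rows that repeat a pose let the fingers close. It gives the time, the measured TCP pose, the force and the opening at its end, in the units of the state.
- sense(): the state, without advancing time (a new reading comes with each control period).
- grab_frame(name): name is "scene" or "side" or "wrist"; returns a dict with "frame" (480x640x3 uint8, blue, green, red), "intrinsics" (3x3 intrinsics, pixels), "T" (4x4, takes a point from camera to world coordinates). Camera axes: x right, y down, z forward; pixel columns grow to the right and rows downward; lengths in mm; the calibration is good to about 2 mm. A picture is of the moment at which its call begins. There is no depth.
- finish_job(): hands the job in, once; it reports no verdict.
Trained networks look in the newest picture that a camera, given by its name, has taken for a name from the list of things; names that differ only in an ending like _2 or _b are one class to them, and where a whole thing is asked for, a point or a joint stands for the part that bears it (a point fixed in the world has none). Each returns a list of dicts, best first, with "confidence" (0 to 1); they miss things now and then, are a little off and sometimes report something else, mostly with a low value. They report only what shows in the picture. A call takes as long as a camera call. They do not tell look-alikes from the thing itself.
- trace(name, camera): "pixels" (480x640 bool, what is visible of it) and "position" ([row, column] in pixels, amid what is visible of it).
The state is a dict: "t": time; "q": joint angles; "joint_vel": joint speeds; "joint_efforts": joint torques, N m; "ee_pos": TCP position; "orientation": TCP orientation; "ft_force": force on the tool from outside, world axes, zero at the start; "wrist_torque": the same for the moment, N m; "gripper_width": opening from 0.0 (shut) to 1.0 (fully open).
Only numpy, scipy, OpenCV 4.12 (cv2) and the standard library are available. Lean on these libraries where they do the work, as an engineer would, in place of code of your own. Each camera call takes 0.05 s, during which the arm holds its last target. There are 200 camera calls.

## Working session

There is one attempt and no reset: what is moved stays moved. The work goes in short steps, Python scripts to look and compute and a tool call to move; the robot and the scene stay as the last step left them, time stands still between calls to the robot, and variables do not carry over. Pictures are saved under pics/ and viewed, about 8 in all and at most 12, crops included, and the job is handed in when it is done.

Besides the shell and the picture viewer there is one more tool, called after "Request:" as name(argument=value, ...), one argument or row to a line, values as JSON. apply_moves: Moves the arm, as the interface text tells. Its arguments: {"type":"object","properties":{"moves":{"type":"array"},"fingers":{"type":"number"}},"required":["moves"]}

```bash
mkdir -p pics; ls; cat > h.py <<'E'
from cell import *
import numpy as np, cv2
def ray(f,u,v,z):
    K=np.array(f["intrinsics"]);T=np.array(f["T"])
    d=T[:3,:3]@np.linalg.solve(K,[u,v,1.]);o=T[:3,3]
    return o+d*(z-o[2])/d[2]
def proj(f,p):
    K=np.array(f["intrinsics"]);T=np.linalg.inv(np.array(f["T"]))
    c=K@(T[:3,:3]@np.array(p,float)+T[:3,3]);return c[:2]/c[2]
E
python3 - <<'E'
from h import *
for c in("scene","side"):
    f=grab_frame(c);cv2.imwrite(f"pics/{c}0.png",f["frame"]);print(c,np.round(np.array(f["T"]),2).tolist())
    for n,z in(("bracket_mid",25),("pocket",30),("clamp_knob",66),("clamp",41),("hold_unit",20),("lever_pad",144),("hold_lever",110),("jar",35),("tape",10),("flange",30),("driver",10)):
        for r in trace(n,c)[:3]:
            p=r["position"];print(n,round(r["confidence"],2),np.round(p),int(r["pixels"].sum()),np.round(ray(f,p[1],p[0],z)))
print(sense())
E
```

```text
pics
scene [[-0.77, 0.52, -0.37, 911.72], [0.64, 0.64, -0.42, 366.81], [0.02, -0.56, -0.83, 1097.32], [0.0, 0.0, 0.0, 1.0]]
bracket_mid 0.94 [302. 348.] 352 [488.   2.  25.]
pocket 0.89 [264. 186.] 3480 [ 746. -349.   30.]
pocket 0.77 [236. 296.] 3034 [ 465. -238.   30.]
pocket 0.54 [187. 331.] 251 [ 276. -312.   30.]
clamp_knob 0.91 [264. 157.] 370 [ 809. -374.   66.]
clamp_knob 0.64 [232. 269.] 351 [ 529. -272.   66.]
clamp_knob 0.42 [185. 333.] 68 [ 287. -293.   66.]
clamp 0.78 [264. 158.] 466 [ 805. -387.   41.]
clamp 0.74 [368. 259.] 426 [765.   5.  41.]
clamp 0.69 [234. 267.] 310 [ 529. -287.   41.]
hold_unit 0.65 [375. 421.] 3539 [480. 249.  20.]
lever_pad 0.94 [349. 432.] 1167 [473. 239. 144.]
lever_pad 0.71 [235. 268.] 265 [ 566. -221.  144.]
hold_lever 0.83 [353. 431.] 1130 [464. 239. 110.]
jar 0.69 [298. 234.] 556 [ 706. -185.   35.]
tape 0.87 [421. 352.] 744 [672. 222.  10.]
flange 0.2 [372. 422.] 3390 [479. 247.  30.]
driver 0.68 [365. 263.] 630 [750.  -6.  10.]
side [[0.92, -0.19, 0.35, 74.56], [-0.4, -0.45, 0.8, -1019.27], [0.01, -0.87, -0.49, 646.04], [0.0, 0.0, 0.0, 
[... 1011 characters left out ...]
.69105104e-04,  8.99997682e+01]), 'joint_vel': array([ 0.00155684,  0.02685122, -0.01614553,  0.10703   , -0.00346973,
       -0.11623579]), 'joint_efforts': array([-4.26114211e-04, -3.72222626e+01,  2.52690893e+01,  1.32650319e-03,
       -3.48874585e-05,  1.36832787e-05]), 'ee_pos': array([4.99994116e+02, 1.02734022e-03, 2.31304857e+02]), 'orientation': array([[-1.21292693e-05,  1.00000000e+00, -1.61854181e-06],
       [ 1.00000000e+00,  1.21292532e-05, -9.93277094e-06],
       [-9.93275130e-06, -1.61866229e-06, -1.00000000e+00]]), 'ft_force': array([-0.21116506, -0.23139993, -0.02550448]), 'wrist_torque': array([ 0.01945187,  0.04923478, -0.00121867]), 'gripper_width': 0.9986121157813308}
```

View pics/scene0.png

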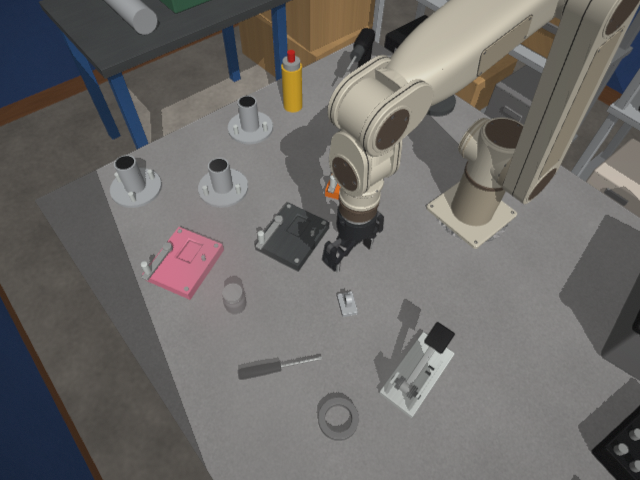

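View pics/side0.png

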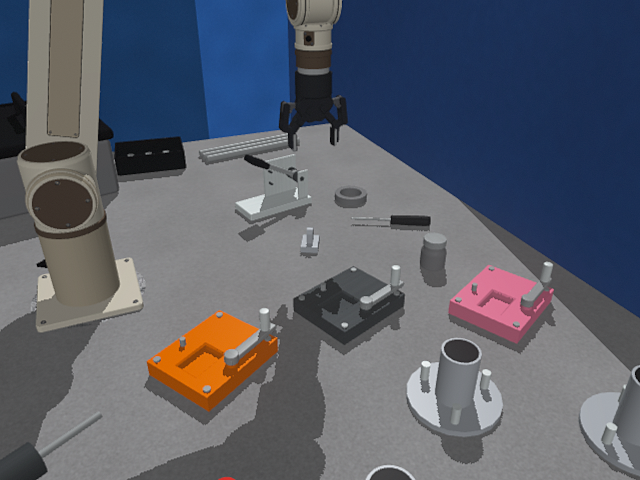

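The dark nest is at scene (292,236) and side (348,302). Its orange look-alike is at side (213,358) and the pink one at scene (186,264) and side (502,302). The bracket shows at scene (348,302) and the hold unit at scene (420,375). The two cameras disagree by about 40 mm, so I'll check the calibration against the robot itself.

```bash
python3 - <<'E'
from h import *
s=sense()
for c in("scene","side","wrist"):
    f=grab_frame(c);print(c,np.round(f["intrinsics"],1).tolist(),"base",proj(f,[0,0,0]),"tcp",proj(f,s["ee_pos"]), np.round(np.array(f["T"]),3).tolist())
    if c=="wrist":
        cv2.imwrite("pics/w0.png",f["frame"])
    else:
        x,y=((220,170) if c=="scene" else (220,120))
        cr=f["frame"][y:y+250,x:x+250]
        cv2.imwrite(f"pics/c_{c}.png",cv2.resize(cr,None,fx=2.4,fy=2.4,interpolation=cv2.INTER_CUBIC))
a=cv2.imread("pics/c_scene.png");b=cv2.imread("pics/w0.png")
b=cv2.resize(b,(800,600))
cv2.imwrite("pics/w0b.png",b)
E
```

```text
scene [[473.0, 0.0, 317.7], [0.0, 473.0, 244.2], [0.0, 0.0, 1.0]] base [469.95751003 211.72706757] tcp [349.72086805 260.50558372] [[-0.769, 0.522, -0.368, 911.716], [0.639, 0.642, -0.424, 366.809], [0.015, -0.561, -0.828, 1097.316], [0.0, 0.0, 0.0, 1.0]]
side [[536.6, 0.0, 323.2], [0.0, 536.6, 236.9], [0.0, 0.0, 1.0]] base [ 89.98688819 293.50938904] tcp [313.82093564 153.40717343] [[0.916, -0.193, 0.351, 74.565], [-0.4, -0.452, 0.797, -1019.268], [0.005, -0.871, -0.491, 646.04], [0.0, 0.0, 0.0, 1.0]]
wrist [[406.3, 0.0, 314.4], [0.0, 406.3, 242.2], [0.0, 0.0, 1.0]] base [-218.44105191  197.37683861] tcp [317.09091562 322.02149599] [[1.0, -0.0, 0.001, 498.812], [-0.0, -0.948, -0.32, 81.783], [0.001, 0.32, -0.948, 374.416], [0.0, 0.0, 0.0, 1.0]]
```

View pics/w0b.png

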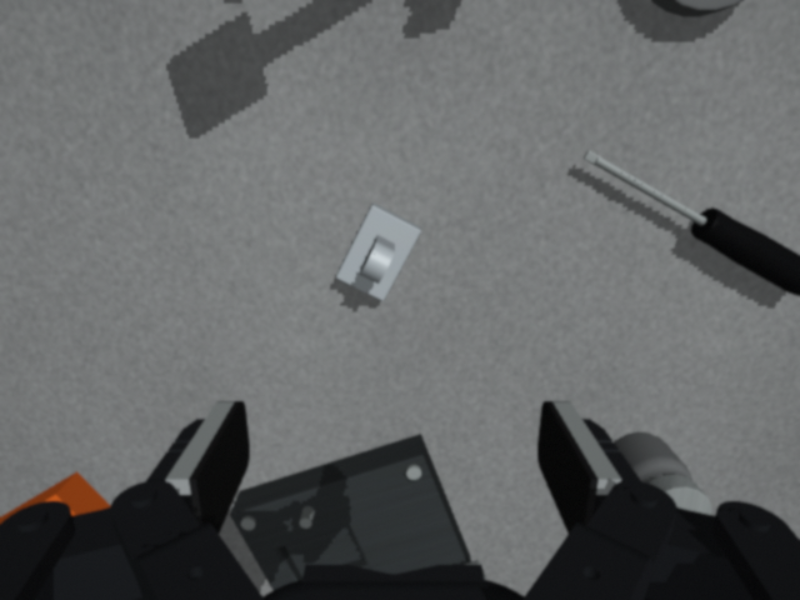

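View pics/c_scene.png

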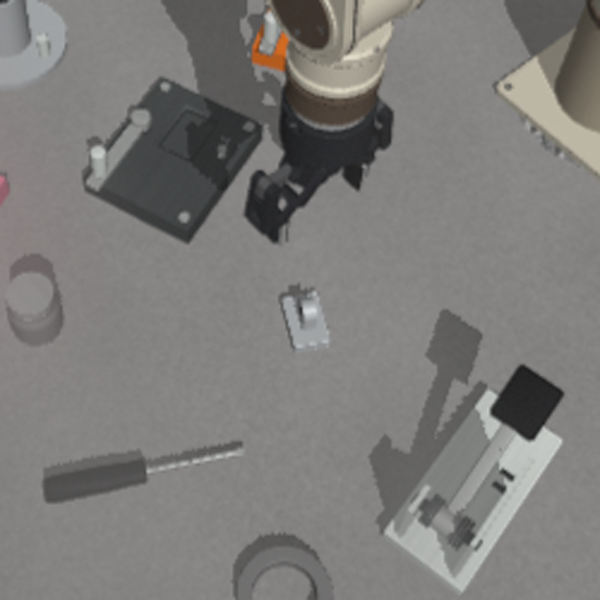

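The nest's +x runs toward the knob end (scene crop lower left), and the hinge is at crop (141,118). I'll fit model poses to the pixels next.

```bash
python3 - <<'E'
from h import *
F={c:grab_frame(c) for c in("scene","side","wrist")}
for c in F:
    f=F[c]
    if c=="wrist":
        for r in trace("bracket_mid",c)[:2]:print("wrist br",r["confidence"],np.round(r["position"]))
f=F["wrist"]
print("wrist foot corners z16",[np.round(ray(f,u/1.25,v/1.25,16)[:2],1).tolist() for u,v in((374,206),(421,231),(383,300),(337,278))])
print("lugtop z50",np.round(ray(f,383/1.25,243/1.25,50),1))
print("wrist nest corner",np.round(ray(f,421/1.25,435/1.25,30),1))
f=F["scene"]
g=lambda u,v:(220+u/2.4,170+v/2.4)
print("scene nest",[np.round(ray(f,*g(u,v),30)[:2],1).tolist() for u,v in((165,78),(262,125),(188,240),(85,180))])
print("foot",[np.round(ray(f,*g(u,v),16)[:2],1).tolist() for u,v in((282,297),(315,290),(329,345),(296,350))])
print("hinge46",ray(f,*g(141,117),46),"knob86",ray(f,*g(97,148),86))
f=F["side"]
print("side nest",[np.round(ray(f,u,v,30)[:2],1).tolist() for u,v in((294,298),(353,267),(405,298),(345,336))])
print("side foot",[np.round(ray(f,u,v,16)[:2],1).tolist() for u,v in((301,243),(320,244))], proj(f,[490,0,16]))
E
```

```text
wrist br 0.71 [201. 303.]
wrist foot corners z16 [[485.8, 32.4], [519.0, 14.8], [491.7, -36.9], [458.1, -19.9]]
lugtop z50 [492.6  13.3  50. ]
wrist nest corner [ 521.  -143.8   30. ]
scene nest [[408.8, -344.8], [363.8, -217.1], [528.8, -148.7], [570.0, -284.4]]
foot [[489.8, -35.6], [456.6, -19.5], [488.9, 38.4], [519.5, 20.7]]
hinge46 [ 473.5614284  -305.63572585   46.        ] knob86 [ 553.18817362 -276.38410536   86.        ]
side nest [[365.8, -218.9], [520.9, -163.9], [564.3, -304.0], [407.8, -360.2]]
side foot [[465.3, -3.2], [504.4, -24.9]] [310.24316235 240.32181241]
```

All views now agree: bracket centre ≈(489,-1) with its long axis at ≈62°, and dark nest x axis at ≈21.5° with pocket ≈(440,-260). I'll go above the bracket, turn, and look.

Request:
apply_moves(
  moves=[
    {"dp":[0,-3,15],"spin":6},
    {"dp":[-1,-6,35],"spin":12},
    {"dp":[-1,-9,55],"spin":18},
    {"dp":[-1,-11,70],"spin":24},
    {"dp":[-1,-11,80],"spin":28},
    {"dp":[-1,-11,80],"spin":28},
    {"dp":[-1,-11,80],"spin":28},
  ],
)

```text
t: 2.25
ee_pos: [489.1, -1.0, 151.5]
orientation: [[0.468, 0.884, 0.0], [0.884, -0.468, 0.0], [0.0, -0.0, -1.0]]
ft_force: [0.8, 0.3, 0.1]
gripper_width: 1.004
```

```bash
python3 - <<'E'
from h import *
s=sense();print(s["t"],s["ee_pos"],s["orientation"])
f=grab_frame("wrist");cv2.imwrite("pics/w1.png",f["frame"])
r=trace("bracket_mid","wrist")[0];print(r["confidence"],r["position"])
m=r["pixels"].astype(np.uint8);c=max(cv2.findContours(m,0,1)[0],key=cv2.contourArea)
print(cv2.approxPolyDP(c,4,True)[:,0].tolist())
# model overlay
def rect(cx,cy,a,z,hx=30,hy=20):
    a=np.deg2rad(a);R=np.array([[np.cos(a),-np.sin(a)],[np.sin(a),np.cos(a)]])
    return [np.r_[R@[i*hx,j*hy]+[cx,cy],z] for i,j in((1,1),(1,-1),(-1,-1),(-1,1))]
im=f["frame"].copy()
cv2.polylines(im,[np.int32([proj(f,p) for p in rect(489,-1,62,16)])],True,(0,0,255),1)
cv2.polylines(im,[np.int32([proj(f,p) for p in rect(489,-1,62,48,6,7)])],True,(0,255,0),1)
cv2.imwrite("pics/w1o.png",cv2.resize(im[150:400,160:480],None,fx=2.4,fy=2.4))
E
```

```text
2.25 [489.12361266  -0.99616877 151.52053301] [[ 4.68184867e-01  8.83630539e-01  8.64016677e-06]
 [ 8.83630539e-01 -4.68184867e-01  3.20473738e-05]
 [ 3.23632336e-05 -7.36938024e-06 -9.99999999e-01]]
0.64 [225.8, 315.1]
[[288, 184], [288, 265], [340, 266], [341, 184]]
```

View pics/w1o.png

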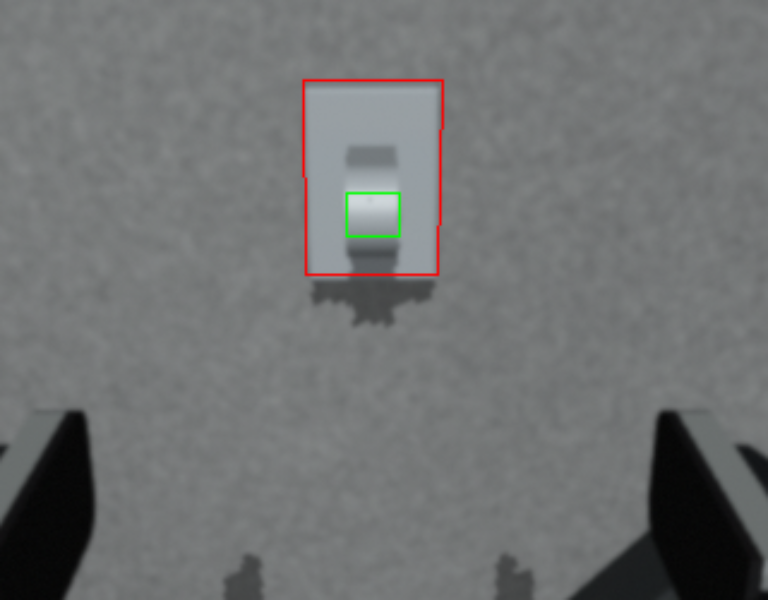

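The model outline matches the picture to about 1 mm. Descending.

Request:
apply_moves(
  moves=[
    {"dp":[0,0,20]},
    {"dp":[0,0,45]},
    {"dp":[0,0,70]},
    {"dp":[0,0,90]},
    {"dp":[0,0,108]},
    {"dp":[0,0,120]},
    {"dp":[0,0,128]},
    {"dp":[0,0,130]},
  ],
)

```text
$.moves[0]: bad value
```

Request:
apply_moves(
  moves=[
    {"dp":[0,0,0]},
    {"dp":[0,0,0]},
    {"dp":[0,0,0]},
    {"dp":[0,0,0]},
    {"dp":[0,0,0]},
    {"dp":[0,0,0]},
    {"dp":[0,0,0]},
    {"dp":[0,0,0]},
  ],
  fingers=1,
)

```text
$.moves[0]: bad value
```

Request:
apply_moves(
  moves=[
    {"dp":[0,0,0]},
    {"dp":[0,0,-5]},
    {"dp":[0,0,-15]},
    {"dp":[0,0,-35]},
    {"dp":[0,0,-60]},
    {"dp":[0,0,-80]},
    {"dp":[0,0,-95]},
    {"dp":[0,0,-100]},
  ],
)

```text
$.moves[0]: bad value
```

Spin is required in every row.

Request:
apply_moves(
  moves=[
    {"dp":[0,0,20],"spin":0},
    {"dp":[0,0,45],"spin":0},
    {"dp":[0,0,70],"spin":0},
    {"dp":[0,0,90],"spin":0},
    {"dp":[0,0,108],"spin":0},
    {"dp":[0,0,120],"spin":0},
    {"dp":[0,0,128],"spin":0},
    {"dp":[0,0,130],"spin":0},
  ],
)

```text
t: 3.15
ee_pos: [488.9, -1.0, 21.0]
orientation: [[0.469, 0.883, -0.0], [0.883, -0.469, -0.0], [-0.0, -0.0, -1.0]]
ft_force: [-0.1, 0.2, 0.4]
gripper_width: 0.998
```

Request:
apply_moves(
  moves=[
    {"dp":[0,0,0],"spin":0},
    {"dp":[0,0,0],"spin":0},
    {"dp":[0,0,0],"spin":0},
    {"dp":[0,0,0],"spin":0},
    {"dp":[0,0,0],"spin":0},
    {"dp":[0,0,0],"spin":0},
    {"dp":[0,0,0],"spin":0},
    {"dp":[0,0,0],"spin":0},
  ],
  fingers=1,
)

```text
t: 3.95
ee_pos: [489.4, -0.9, 21.8]
orientation: [[0.469, 0.883, 0.001], [0.883, -0.469, 0.0], [0.001, 0.001, -1.0]]
ft_force: [-1.0, 0.3, 5.0]
gripper_width: 0.15
```

Request:
apply_moves(
  moves=[
    {"dp":[0,0,-4],"spin":0},
    {"dp":[0,0,-15],"spin":0},
    {"dp":[0,0,-35],"spin":0},
    {"dp":[0,0,-60],"spin":0},
    {"dp":[0,0,-90],"spin":0},
    {"dp":[0,0,-120],"spin":0},
    {"dp":[0,0,-140],"spin":0},
    {"dp":[0,0,-150],"spin":0},
  ],
)

```text
t: 4.75
ee_pos: [489.7, -1.1, 173.5]
orientation: [[0.47, 0.883, 0.003], [0.883, -0.47, -0.0], [0.001, 0.003, -1.0]]
ft_force: [0.9, -0.1, -3.8]
gripper_width: 0.15
```

Request:
apply_moves(
  moves=[
    {"dp":[-15,5,0],"spin":3},
    {"dp":[-45,14,0],"spin":8},
    {"dp":[-85,27,0],"spin":14},
    {"dp":[-130,40,0],"spin":21},
    {"dp":[-172,53,0],"spin":28},
    {"dp":[-210,66,0],"spin":34},
    {"dp":[-238,75,0],"spin":38.5},
    {"dp":[-252,78,0],"spin":40.5},
  ],
)

```text
t: 5.55
ee_pos: [438.2, -262.3, 170.3]
orientation: [[0.932, 0.362, -0.002], [0.362, -0.932, 0.0], [-0.002, -0.001, -1.0]]
ft_force: [-0.5, 1.1, -4.4]
gripper_width: 0.155
```

Request:
apply_moves(
  moves=[
    {"dp":[0,0,0],"spin":0},
    {"dp":[0,0,0],"spin":0},
  ],
)

```text
t: 5.75
ee_pos: [439.0, -259.2, 170.6]
orientation: [[0.93, 0.367, -0.001], [0.367, -0.93, 0.002], [-0.001, -0.002, -1.0]]
ft_force: [0.8, 1.1, -3.3]
gripper_width: 0.15
```

```bash
cat >> h.py <<'E'
def nest(px,py,a):
    a=np.deg2rad(a);R=np.array([[np.cos(a),-np.sin(a)],[np.sin(a),np.cos(a)]])
    P=lambda x,y,z:np.r_[R@[x,y]+[px,py],z]
    return P
def over(f,im,P):
    L=lambda pts,c,cl=True:cv2.polylines(im,[np.int32([proj(f,P(*p)) for p in pts])],cl,c,1)
    L([(-55,-70,30),(115,-70,30),(115,70,30),(-55,70,30)],(0,0,255))
    L([(-35,-25,30),(35,-25,30),(35,25,30),(-35,25,30)],(0,255,0))
    L([(-32,-22,18),(32,-22,18),(32,22,18),(-32,22,18)],(255,255,0))
    cv2.circle(im,tuple(np.int32(proj(f,P(22,-50,46)))),3,(255,0,255),-1)
    cv2.circle(im,tuple(np.int32(proj(f,P(8,51,44)))),3,(255,0,255),-1)
E
python3 - <<'E'
from h import *
s=sense();print(s["t"],s["ee_pos"],s["orientation"][:2].round(3),s["gripper_width"],s["ft_force"])
f=grab_frame("wrist");cv2.imwrite("pics/w2.png",f["frame"])
for r in trace("clamp_knob","wrist")[:2]: print(r["confidence"],r["position"])
im=f["frame"].copy();g=np.clip(im.astype(float)*1.7,0,255).astype(np.uint8)
over(f,g,nest(440,-260,21.5))
cv2.imwrite("pics/w2o.png",cv2.resize(g,(800,600),interpolation=cv2.INTER_CUBIC))
E
```

```text
5.75 [ 439.02622802 -259.23814692  170.59352537] [[ 0.93   0.367 -0.001]
 [ 0.367 -0.93   0.002]] 0.14974364852822306 [ 0.80528268  1.13188031 -3.29670405]
0.94 [119.1, 402.6]
0.69 [435.1, 297.3]
```

View pics/w2o.png

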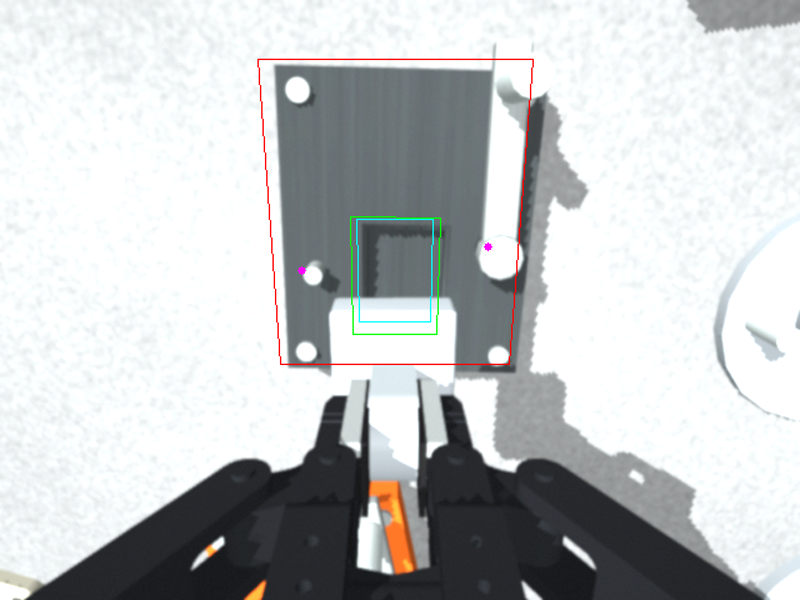

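The nest actually lies about 12 px right of and 7 px below my overlay. I'll fit it from plate corners TL(274,65), BL(287,366) and BR(516,372), plus the stop pin at (313,270).

```bash
python3 - <<'E'
from h import *
from scipy.optimize import least_squares
f=grab_frame("wrist")
obs=[((115,70,30),(274,65)),((-55,70,30),(287,366)),((-55,-70,30),(516,372)),((8,51,44),(312,268)),((22,-50,50),(501,255))]
r=lambda p:np.concatenate([proj(f,nest(*p)(*m))-np.array(o)/1.25 for m,o in obs])
s=least_squares(r,[440,-260,21.5],loss="soft_l1");print(s.x,s.fun.reshape(-1,2).round(1))
g=np.clip(f["frame"].astype(float)*1.7,0,255).astype(np.uint8)
over(f,g,nest(*s.x))
# held bracket model: grasped at tcp
S=sense();R=S["orientation"];t=S["ee_pos"]
d=t-[489.2,-1,21.5]
B=lambda x,y,z:t+R@np.array([x,y,21.4-z])
cv2.polylines(g,[np.int32([proj(f,B(x,y,16)) for x,y in((30,20),(30,-20),(-30,-20),(-30,20))])],True,(255,0,0),1)
cv2.polylines(g,[np.int32([proj(f,B(x,y,0)) for x,y in((30,20),(30,-20))])],True,(255,0,0),1)
cv2.imwrite("pics/w3o.png",cv2.resize(g[30:400,180:480],None,fx=1.6,fy=1.6,interpolation=cv2.INTER_CUBIC))
kn=ray(f,402.6,119.1,66);print("knob",kn,t,R[:2].round(3))
E
```

```text
[ 439.76700606 -265.68014172   20.27817891] [[-0.1 -1.7]
 [ 0.9 -0. ]
 [-0.9 -1. ]
 [ 0.6  4.7]
 [-0.5  0.6]]
knob [ 526.74162441 -279.53729042   66.        ] [ 439.6941332  -258.75988521  171.12166632] [[ 0.93   0.369 -0.001]
 [ 0.369 -0.93   0.001]]
```

View pics/w3o.png

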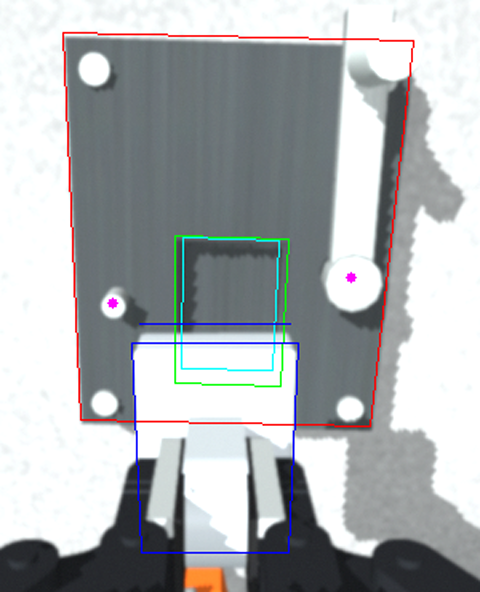

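```bash
python3 - <<'E'
from h import *
f=grab_frame("wrist");S=sense();np.savez("w4.npz",K=f["intrinsics"],T=f["T"],t=S["ee_pos"],R=S["orientation"]);cv2.imwrite("pics/w4.png",f["frame"])
g=255*(f["frame"][160:300,215:425]/255.)**0.6
cv2.imwrite("pics/w4c.png",cv2.resize(g.astype(np.uint8),None,fx=3.8,fy=3.8,interpolation=cv2.INTER_CUBIC));print(S["ee_pos"],S["t"])
E
```

```text
[ 439.80438277 -258.85313661  171.24342013] 5.95
```

View pics/w4c.png

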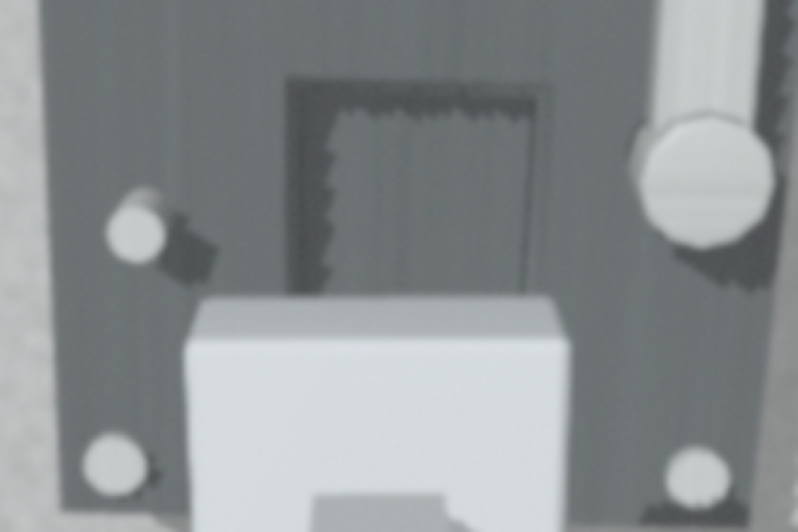

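Pocket mouth corners are at crop (289,77) and (550,86), the plate's bottom corners at (62,510) and (748,522), and the bracket's front foot corners at (185,340), (569,340), (208,297) and (551,297). Now a joint fit.

```bash
python3 - <<'E'
from h import *
from scipy.optimize import least_squares
f=dict(np.load("w4.npz"));f={"intrinsics":f["K"],"T":f["T"],"t":f["t"],"R":f["R"]}
px=lambda x,y:np.array([215+x/3.8,160+y/3.8])
obs=[((35,25,30),(289,77)),((35,-25,30),(550,86)),((-55,70,30),(62,510)),((-55,-70,30),(748,522)),((8,51,44),(136,234)),((22,-50,50),(706,181))]
r=lambda p:np.concatenate([proj(f,nest(*p[:3])(*m))-px(*o) for m,o in obs])
s=least_squares(r,[440,-260,21.5],loss="soft_l1");print(s.x,s.fun.reshape(-1,2).round(1) if 0 else r(s.x).reshape(-1,2).round(1))
t,R=f["t"],f["R"]
def B(p,x,y,z):
    a=p[2];return t+R@np.array([p[0]+np.cos(a)*x-np.sin(a)*y,p[1]+np.sin(a)*x+np.cos(a)*y,21.4-z+p[3]])
ob=[((30,-20,16),(185,340)),((30,20,16),(569,340)),((30,-20,0),(208,297)),((30,20,0),(551,297))]
rb=lambda p:np.concatenate([proj(f,B(p,*m))-px(*o) for m,o in ob])
b=least_squares(rb,[0,0,0,0]);p=b.x;print("br dx dy yaw dz",p[:2],np.rad2deg(p[2]),p[3],rb(p).reshape(-1,2).round(1))
c=B(p,0,0,0);yaw=np.rad2deg(np.arctan2(R[1,0],R[0,0]))-np.rad2deg(p[2])
print("bracket bottom centre",c,"yaw",yaw)
d=np.r_[s.x[:2],18]-c
print("tool shift",R.T@d,"tool yaw",np.rad2deg(np.arctan2(R[1,0],R[0,0])),"spin",yaw-s.x[2])
E
```

```text
[ 438.35044677 -266.75939936   20.20613983] [[-1.1 -0.2]
 [ 1.4 -0.8]
 [-0.3  0.6]
 [ 0.2  1.5]
 [ 0.1  0. ]
 [-0.1 -0.2]]
br dx dy yaw dz [-3.94543919 -0.12660411] 0.0098265868572466 4.860472927199734 [[ 0.9  0.5]
 [-0.3  0.5]
 [-0.9 -0.5]
 [ 0.2 -0.5]]
bracket bottom centre [ 436.08306854 -260.1778465   144.98333785] yaw 21.620196773587978
tool shift [ -0.30798873   7.02007027 126.97972157] tool yaw 21.630023360445225 spin 1.4140569418567352
```

Request:
apply_moves(
  moves=[
    {"dp":[0,2,15],"spin":0.4},
    {"dp":[-1,5,35],"spin":1},
    {"dp":[-1,7,55],"spin":1.4},
    {"dp":[-1,7,75],"spin":1.4},
    {"dp":[-1,7,92],"spin":1.4},
    {"dp":[-1,7,102],"spin":1.4},
    {"dp":[-1,7,106],"spin":1.4},
    {"dp":[-1,7,106],"spin":1.4},
  ],
)

```text
t: 6.75
ee_pos: [441.3, -266.6, 65.2]
orientation: [[0.939, 0.344, -0.0], [0.344, -0.939, 0.0], [-0.0, -0.0, -1.0]]
ft_force: [-0.0, -0.4, -3.7]
gripper_width: 0.154
```

```bash
python3 - <<'E'
from h import *
f=grab_frame("wrist");f=grab_frame("wrist");f=grab_frame("wrist");S=sense();np.savez("w5.npz",K=f["intrinsics"],T=f["T"],t=S["ee_pos"],R=S["orientation"]);cv2.imwrite("pics/w5.png",f["frame"])
g=255*(f["frame"][180:350,200:460]/255.)**0.6
cv2.imwrite("pics/w5c.png",cv2.resize(g.astype(np.uint8),None,fx=3,fy=3,interpolation=cv2.INTER_CUBIC));print(S["ee_pos"],S["t"],S["ft_force"],S["orientation"].round(3))
E
```

```text
[ 442.00629074 -267.34071746   66.32533648] 6.9 [-0.03360061  0.35477663 -4.37303546] [[ 0.939  0.344  0.002]
 [ 0.344 -0.939 -0.001]
 [ 0.001  0.002 -1.   ]]
```

View pics/w5c.png

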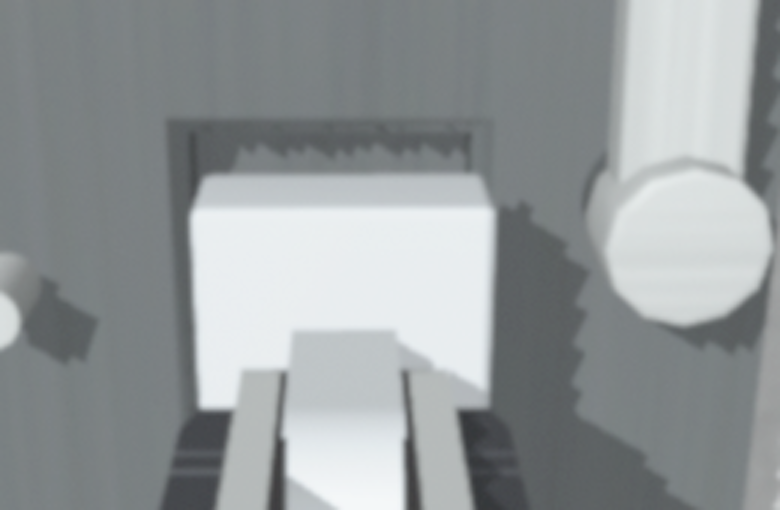

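```bash
python3 - <<'E'
from h import *
from scipy.optimize import least_squares
f=dict(np.load("w5.npz"));t,R=f["t"],f["R"];f={"intrinsics":f["K"],"T":f["T"]}
px=lambda x,y:np.array([200+x/3,180+y/3])
A=ray(f,*px(168,119),30);C=ray(f,*px(493,121),30)
print("mouth width",np.linalg.norm(A-C));yaw=np.rad2deg(np.arctan2(*(A-C)[[1,0]]))-90
a=np.deg2rad(yaw);print("mouth yaw",yaw)
for nyaw in(20.2,yaw):
    a=np.deg2rad(nyaw);pc=(A+C)/2-35*np.array([np.cos(a),np.sin(a),0]);print("pocket",pc)
def B(p,x,y,z):
    a=p[2];return t+R@np.array([p[0]+np.cos(a)*x-np.sin(a)*y,p[1]+np.sin(a)*x+np.cos(a)*y,21.4-z+p[3]])
ob=[((30,-20,16),(191,209)),((30,20,16),(495,209)),((30,-20,0),(210,175)),((30,20,0),(478,175)),((-30,-20,16),(198,409)),((-30,20,16),(489,409))]
for fix in(0,1):
    rb=lambda p:np.concatenate([proj(f,B(p,*m))-px(*o) for m,o in ob]+[[p[3]*5*fix]])
    p=least_squares(rb,[0,0,0,0]).x;print("br",p.round(2),np.abs(rb(p)).max())
    d=pc-B(p,0,0,0);print("tool shift",(R.T@d).round(2),"tool yaw",np.rad2deg(np.arctan2(R[1,0],R[0,0]))-np.rad2deg(p[2]))
E
```

```text
mouth width 49.523306838889205
mouth yaw 19.7225224028913
pocket [ 437.91981839 -266.75497807   30.        ]
pocket [ 437.82024548 -266.48082714   30.        ]
br [-2.247e+01 -5.000e-02 -0.000e+00  7.286e+01] 16.276589424367955
tool shift [ 18.79  -2.26 -57.95] tool yaw 20.12189096115398
br [ 4.83 -0.11 -0.    2.96] 45.85067165277894
tool shift [-8.51 -2.19 11.96] tool yaw 20.125314633958215
```

```bash
python3 - <<'E'
from h import *
from scipy.optimize import least_squares
f=dict(np.load("w5.npz"));t,R=f["t"],f["R"];f={"intrinsics":f["K"],"T":f["T"]}
px=lambda x,y:np.array([200+x/3,180+y/3])
pc=np.array([437.87,-266.6,18])
def B(p,x,y,z):
    a=p[2];return t+R@np.array([p[0]+np.cos(a)*x-np.sin(a)*y,p[1]+np.sin(a)*x+np.cos(a)*y,21.4-z+p[3]])
ob=[((30,-20,16),(191,209)),((30,20,16),(495,209)),((30,-20,0),(210,175)),((30,20,0),(478,175))]
for fix in(0,1):
    rb=lambda p:np.concatenate([proj(f,B(p,*m))-px(*o) for m,o in ob]+[[p[3]*5*fix]])
    p=least_squares(rb,[0,0,0,0]).x;print("br",p.round(2),rb(p).round(1))
    d=pc-B(p,0,0,0);print("tool shift",(R.T@d).round(2),"tool yaw",np.rad2deg(np.arctan2(R[1,0],R[0,0]))-np.rad2deg(p[2]))
E
```

```text
br [-4.13 -0.12  0.    5.32] [ 1.   0.5 -0.7  0.5 -1.1 -0.5  0.7 -0.5  0. ]
tool shift [ 0.44 -2.08 21.6 ] tool yaw 20.10945979246843
br [-2.36 -0.12  0.    0.08] [-0.7  0.7  1.1  0.7 -2.5 -0.7  2.2 -0.6  0.4]
tool shift [-1.33 -2.07 26.83] tool yaw 20.10880053301041
```

Request:
apply_moves(
  moves=[
    {"dp":[-0.5,-2,0],"spin":0},
    {"dp":[-0.5,-2,5],"spin":0},
    {"dp":[-0.5,-2,9],"spin":0},
    {"dp":[-0.5,-2,12],"spin":0},
    {"dp":[-0.5,-2,14],"spin":0},
    {"dp":[-0.5,-2,16],"spin":0},
    {"dp":[-0.5,-2,18],"spin":0},
    {"dp":[-0.5,-2,18],"spin":0},
  ],
)

```text
t: 7.7
ee_pos: [439.8, -265.2, 47.0]
orientation: [[0.939, 0.344, -0.001], [0.344, -0.939, 0.0], [-0.0, -0.0, -1.0]]
ft_force: [-0.8, -0.5, -3.8]
gripper_width: 0.155
```

Request:
apply_moves(
  moves=[
    {"dp":[0,0,1.5],"spin":0},
    {"dp":[0,0,3],"spin":0},
    {"dp":[0,0,4.5],"spin":0},
    {"dp":[0,0,4.5],"spin":0},
  ],
)

```text
t: 8.1
ee_pos: [439.9, -265.2, 42.6]
orientation: [[0.939, 0.344, -0.0], [0.344, -0.939, 0.0], [-0.0, -0.0, -1.0]]
ft_force: [0.2, 0.7, -3.3]
gripper_width: 0.151
```

It's inside the pocket without contact (underside ≈21 mm). Continuing to the floor.

Request:
apply_moves(
  moves=[
    {"dp":[0,0,1],"spin":0},
    {"dp":[0,0,2],"spin":0},
    {"dp":[0,0,3],"spin":0},
    {"dp":[0,0,3.5],"spin":0},
    {"dp":[0,0,3.5],"spin":0},
  ],
)

```text
t: 8.6
ee_pos: [440.1, -265.3, 39.8]
orientation: [[0.939, 0.344, 0.0], [0.344, -0.939, -0.0], [0.0, 0.0, -1.0]]
ft_force: [-1.4, 1.3, 2.5]
gripper_width: 0.156
```

Contact at TCP 39.8 = 21.8 + 18, so it's seated. Opening partly to clear the hinge and stop pin, then retreating.

Request:
apply_moves(
  moves=[
    {"dp":[0,0,0],"spin":0},
    {"dp":[0,0,0],"spin":0},
    {"dp":[0,0,0],"spin":0},
    {"dp":[0,0,0],"spin":0},
  ],
  fingers=0.2,
)

```text
t: 9.0
ee_pos: [440.3, -265.4, 39.4]
orientation: [[0.939, 0.344, 0.0], [0.344, -0.939, -0.0], [0.0, 0.0, -1.0]]
ft_force: [0.0, -0.5, 0.4]
gripper_width: 0.401
```

Request:
apply_moves(
  moves=[
    {"dp":[0,0,-5],"spin":0},
    {"dp":[0,0,-15],"spin":0},
    {"dp":[0,0,-35],"spin":0},
    {"dp":[0,0,-60],"spin":0},
    {"dp":[0,0,-90],"spin":0},
    {"dp":[0,0,-110],"spin":0},
    {"dp":[0,0,-120],"spin":0},
    {"dp":[0,0,-120],"spin":0},
  ],
)

```text
t: 9.8
ee_pos: [441.1, -265.9, 161.3]
orientation: [[0.939, 0.344, 0.003], [0.344, -0.939, -0.002], [0.003, 0.003, -1.0]]
ft_force: [-0.1, -0.6, -0.8]
gripper_width: 0.398
```

```bash
python3 - <<'E'
from h import *
f=grab_frame("wrist");f=grab_frame("wrist");S=sense()
g=255*(f["frame"]/255.)**0.6;g=g.astype(np.uint8)
P=nest(437.9,-266.6,20.2)
for z in(34,):cv2.polylines(g,[np.int32([proj(f,P(x,y,z)) for x,y in((30,20),(30,-20),(-30,-20),(-30,20))])],True,(255,0,0),1)
for r in trace("clamp_knob","wrist")[:2]:
    p=r["position"];k=ray(f,p[1],p[0],66);h=P(22,-50,0);d=(k-h)[:2];print(r["confidence"],p,k,np.linalg.norm(d),np.rad2deg(np.arctan2(d[1],d[0]))-20.2)
for a in(0,.03,.06,.1):print(a,proj(f,P(22+85*np.cos(a),-50+85*np.sin(a),86)),P(22+85*np.cos(a),-50+85*np.sin(a),86))
cv2.imwrite("pics/w6.png",cv2.resize(g,(800,600),interpolation=cv2.INTER_CUBIC));print(S["ee_pos"],S["t"],S["gripper_width"])
E
```

```text
0.97 [432.0, 288.3] [ 298.03986575 -297.40523083   66.        ] 177.9760777885168 157.05518877671662
0 [416.73837146  54.88805021] [ 555.58366339 -276.57774385   86.        ]
0.03 [411.51083214  54.98267849] [ 554.66739038 -274.19815226   86.        ]
0.06 [406.27748395  55.24870135] [ 553.68015263 -271.84711548   86.        ]
0.1 [399.30211086  55.86924151] [ 552.25499071 -268.76047131   86.        ]
[ 439.65167651 -265.08288974  158.79669779] 9.9 0.3954178366335268
```

View pics/w6.png

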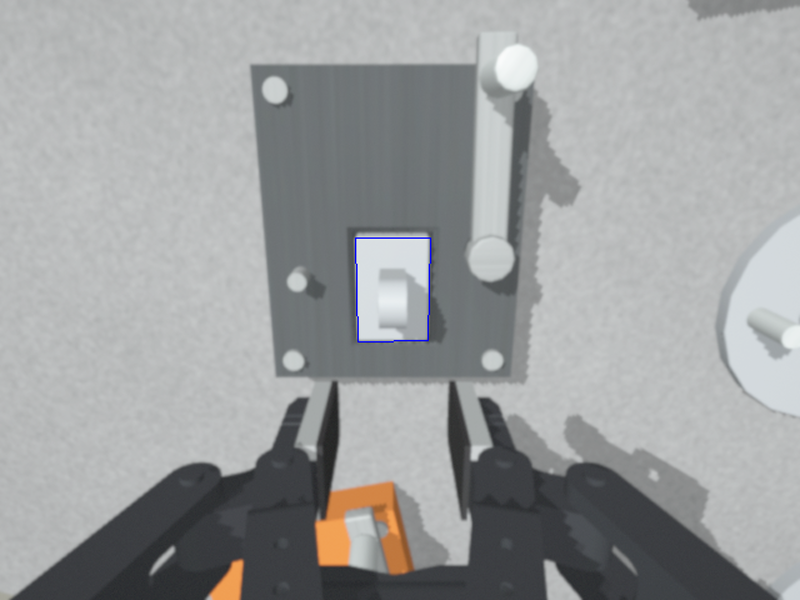

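The bracket is fully in the pocket, matching the model outline at (355-430, 237-340). The knob top at (516,67) puts the clamp at ≈0.03 rad. I'll plan the push with shut fingers behind the knob, turning with the bar.

```bash
cat > plan.py <<'E'
from h import *
import sys
P=nest(437.9,-266.6,20.2);S=sense();t,R=S["ee_pos"],S["orientation"]
ty=np.rad2deg(np.arctan2(R[1,0],R[0,0]))
print(t.round(1),"yaw",ty.round(2),"q",S["q"].round(1),"f",S["ft_force"].round(1))
def row(th,gap,z=53):
    a=np.deg2rad(th);r=np.array([np.cos(a),np.sin(a)]);n=np.array([-r[1],r[0]])
    c=np.array([22,-50])+85*r-(23.5+gap)*n
    return (R.T@(P(c[0],c[1],z)-t)).round(1),round(ty-20.2-th,1)
for th,gap in eval(sys.argv[1]):print(th,gap,*row(th,gap))
E
python3 plan.py "[(1,12),(1,5)]"
```

```text
[ 439.3 -264.9  158.2] yaw 20.1 q [-31.1  17.8  -5.4  66.9   0.  128.8] f [ 0.3 -0.2  0.8]
1 12 [106.   85.1 104.9] -1.1
1 5 [105.8  78.1 105. ] -1.1
```

Request:
apply_moves(
  moves=[
    {"dp":[20,15,0],"spin":0},
    {"dp":[50,40,0],"spin":0},
    {"dp":[80,65,0],"spin":0},
    {"dp":[100,80,0],"spin":0},
    {"dp":[106,85,0],"spin":-1},
    {"dp":[106,85,10],"spin":-1},
    {"dp":[106,85,25],"spin":-1},
    {"dp":[106,85,45],"spin":-1},
  ],
  fingers=1,
)

```text
t: 10.75
ee_pos: [567.5, -308.3, 113.4]
orientation: [[0.933, 0.36, -0.001], [0.36, -0.933, 0.0], [-0.001, -0.001, -1.0]]
ft_force: [0.7, -0.3, -0.1]
gripper_width: 0.005
```

Request:
apply_moves(
  moves=[
    {"dp":[0,0,15],"spin":0},
    {"dp":[0,0,35],"spin":0},
    {"dp":[0,0,50],"spin":0},
    {"dp":[0,0,58],"spin":0},
    {"dp":[0,0,60],"spin":0},
    {"dp":[0,0,60],"spin":0},
  ],
)

```text
t: 11.35
ee_pos: [568.1, -308.5, 54.2]
orientation: [[0.933, 0.36, -0.001], [0.36, -0.933, 0.0], [-0.001, -0.001, -1.0]]
ft_force: [-0.2, 0.8, -0.2]
gripper_width: 0.002
```

```bash
python3 plan.py "[(1,8),(1,3),(5,-1),(10,-1),(16,-1),(22,-1),(28,-1),(34,-1),(39,-1),(44,-1),(50,-1)]"; python3 -c "
from h import *
print(sense()['gripper_width'])"
```

```text
[ 568.1 -308.5   54.2] yaw 21.09 q [-28.5  37.    9.2  62.2  -0.  130.4] f [-0.2  0.8 -0.2]
1 8 [-0.1 -4.3  1.2] -0.1
1 3 [-0.2 -9.3  1.2] -0.1
5 -1 [  1.2 -19.3   1.2] -4.1
10 -1 [  2.3 -26.9   1.2] -9.1
16 -1 [  2.7 -36.1   1.2] -15.1
22 -1 [  2.2 -45.3   1.2] -21.1
28 -1 [  0.7 -54.3   1.2] -27.1
34 -1 [ -1.7 -63.2   1.2] -33.1
39 -1 [ -4.4 -70.4   1.2] -38.1
44 -1 [ -7.8 -77.3   1.3] -43.1
50 -1 [-12.6 -85.2   1.3] -49.1
0.0024736108053166356
```

Request:
apply_moves(
  moves=[
    {"dp":[0,-4,1],"spin":0},
    {"dp":[0,-9,1],"spin":0},
    {"dp":[1,-15,1],"spin":-2},
    {"dp":[1.2,-19.3,1],"spin":-4},
    {"dp":[2.3,-27,1],"spin":-9},
    {"dp":[2.7,-36,1],"spin":-15},
    {"dp":[2.2,-45.3,1],"spin":-21},
    {"dp":[0.7,-54.3,1],"spin":-27},
  ],
)

```text
t: 12.15
ee_pos: [550.7, -257.4, 54.1]
orientation: [[0.663, 0.748, 0.002], [0.748, -0.663, -0.001], [0.001, 0.002, -1.0]]
ft_force: [1.0, -1.0, -0.7]
gripper_width: -0.003
```

```bash
python3 plan.py "[(34,-1),(39,-1),(44,-1),(50,-1),(55,-1),(60,-1),(65,-1),(70,-1)]"
```

```text
[ 550.7 -257.4   54.1] yaw 48.46 q [-25.1  32.9   1.7  58.7  -0.  106.5] f [ 1.  -1.  -0.7]
34 -1 [  0.8 -10.    1.1] -5.7
39 -1 [  1.7 -17.6   1. ] -10.7
44 -1 [  1.9 -25.3   1. ] -15.7
50 -1 [  1.3 -34.5   1. ] -21.7
55 -1 [  0.1 -42.1   1. ] -26.7
60 -1 [ -1.9 -49.5   1. ] -31.7
65 -1 [ -4.4 -56.7   0.9] -36.7
70 -1 [ -7.6 -63.7   0.9] -41.7
```

Request:
apply_moves(
  moves=[
    {"dp":[0.8,-10,1],"spin":-6},
    {"dp":[1.7,-17.6,1],"spin":-11},
    {"dp":[1.9,-25.3,1],"spin":-16},
    {"dp":[1.3,-34.5,1],"spin":-22},
    {"dp":[0.1,-42,1],"spin":-27},
    {"dp":[-1.9,-49.5,1],"spin":-32},
    {"dp":[-4.4,-56.7,1],"spin":-37},
    {"dp":[-7.6,-63.7,1],"spin":-42},
  ],
)

```text
t: 12.95
ee_pos: [498.2, -220.8, 53.2]
orientation: [[-0.007, 1.0, 0.003], [1.0, 0.007, -0.001], [-0.001, 0.003, -1.0]]
ft_force: [1.7, -1.0, 0.2]
gripper_width: 0.0
```

```bash
python3 plan.py "[(74,-1),(78,-1),(81,-1),(84,-1),(86,-1),(88,-1),(90,-1),(92,-1)]"
```

```text
[ 498.2 -220.8   53.2] yaw 90.42 q [-23.9  26.8  -9.2  53.9  -0.   65.7] f [ 1.7 -1.   0.2]
74 -1 [ 1.3 -6.2  0.2] -3.8
78 -1 [  2.3 -12.2   0.2] -7.8
81 -1 [  2.7 -16.8   0.2] -10.8
84 -1 [  2.9 -21.4   0.1] -13.8
86 -1 [  2.9 -24.5   0.1] -15.8
88 -1 [  2.8 -27.6   0.1] -17.8
90 -1 [  2.6 -30.6   0.1] -19.8
92 -1 [  2.3 -33.7   0.1] -21.8
```

Request:
apply_moves(
  moves=[
    {"dp":[1.3,-6,0],"spin":-4},
    {"dp":[2.3,-12,0],"spin":-8},
    {"dp":[2.7,-16.8,0],"spin":-11},
    {"dp":[2.9,-19.5,0],"spin":-13},
    {"dp":[2.9,-21.5,0],"spin":-14},
    {"dp":[2.9,-23,0],"spin":-15},
    {"dp":[2.9,-24.5,0],"spin":-16},
    {"dp":[2.9,-24.5,0],"spin":-16},
  ],
)

```text
t: 13.75
ee_pos: [472.9, -217.9, 52.5]
orientation: [[-0.278, 0.961, 0.0], [0.961, 0.278, 0.0], [-0.0, 0.0, -1.0]]
ft_force: [0.9, -0.9, 0.4]
gripper_width: 0.001
```

```bash
python3 plan.py "[(86,-1),(87,-1),(88,-1),(89,-1),(90,-1),(91,-1),(92,-1)]"
```

```text
[ 472.9 -217.9   52.5] yaw 106.13 q [-24.7  24.6 -12.9  52.5   0.   49.1] f [ 0.9 -0.9  0.4]
86 -1 [-0.3  0.7 -0.5] -0.1
87 -1 [ 0.  -0.8 -0.5] -1.1
88 -1 [ 0.4 -2.3 -0.5] -2.1
89 -1 [ 0.7 -3.8 -0.5] -3.1
90 -1 [ 1.  -5.3 -0.5] -4.1
91 -1 [ 1.3 -6.8 -0.5] -5.1
92 -1 [ 1.5 -8.3 -0.5] -6.1
```

Near the stop, so slow from here until the force rises.

Request:
apply_moves(
  moves=[
    {"dp":[0,-1,0],"spin":-1},
    {"dp":[0.4,-2,0],"spin":-2},
    {"dp":[0.5,-3,0],"spin":-3},
    {"dp":[0.7,-4,0],"spin":-3},
    {"dp":[0.7,-4,0],"spin":-3},
  ],
)

```text
t: 14.25
ee_pos: [469.7, -218.2, 52.3]
orientation: [[-0.328, 0.945, 0.002], [0.945, 0.328, 0.001], [0.0, 0.002, -1.0]]
ft_force: [4.3, 2.4, -0.9]
gripper_width: 0.001
```

Request:
apply_moves(
  moves=[
    {"dp":[0,-0.7,0],"spin":-1},
    {"dp":[0,-1.4,0],"spin":-1},
    {"dp":[0,-1.4,0],"spin":-1},
  ],
)

```text
t: 14.55
ee_pos: [469.5, -218.0, 52.4]
orientation: [[-0.345, 0.939, 0.004], [0.939, 0.345, 0.002], [0.001, 0.004, -1.0]]
ft_force: [7.5, 4.4, -2.6]
gripper_width: -0.004
```

Request:
apply_moves(
  moves=[
    {"dp":[0,-0.7,0],"spin":0},
    {"dp":[0,-1.4,0],"spin":0},
    {"dp":[0,-1.4,0],"spin":0},
  ],
)

```text
t: 14.85
ee_pos: [469.5, -218.0, 52.5]
orientation: [[-0.346, 0.938, 0.006], [0.938, 0.346, 0.003], [0.001, 0.007, -1.0]]
ft_force: [10.6, 5.8, -5.3]
gripper_width: -0.001
```

The position is blocked and the force has risen to 12 N, so the bar is against its stop. Backing off, lifting, and measuring knob and hold unit numerically.

Request:
apply_moves(
  moves=[
    {"dp":[0,4,0],"spin":0},
    {"dp":[0,10,0],"spin":0},
    {"dp":[0,14,-5],"spin":0},
    {"dp":[0,14,-20],"spin":0},
    {"dp":[0,14,-50],"spin":0},
    {"dp":[0,14,-80],"spin":0},
    {"dp":[0,14,-110],"spin":0},
    {"dp":[0,14,-130],"spin":0},
  ],
)

```text
t: 15.65
ee_pos: [479.7, -215.2, 185.0]
orientation: [[-0.343, 0.939, 0.002], [0.939, 0.343, -0.002], [-0.002, 0.001, -1.0]]
ft_force: [1.0, -1.0, -0.6]
gripper_width: 0.001
```

```bash
python3 - <<'E'
from h import *
P=nest(437.9,-266.6,20.2);S=sense();print(S["t"],S["ee_pos"],S["ft_force"])
for c in("scene","side"):
    f=grab_frame(c);cv2.imwrite(f"pics/{c}1.png",f["frame"])
    for r in trace("clamp_knob",c)[:4]:
        p=r["position"];print(c,"knob",round(r["confidence"],2),np.round(p,1),"expect shut",proj(f,P(22,35,66)).round(1))
    for n in("hold_unit","lever_pad"):
        r=trace(n,c)[0];m=r["pixels"].astype(np.uint8);k=max(cv2.findContours(m,0,1)[0],key=cv2.contourArea)
        print(n,r["confidence"],r["position"],cv2.approxPolyDP(k,3,True)[:,0].tolist())
f=grab_frame("scene");g=255*(f["frame"][310:420,370:470]/255.)**0.8
a=cv2.resize(g.astype(np.uint8),None,fx=5.2,fy=5.2,interpolation=cv2.INTER_CUBIC)
f=grab_frame("side");h=f["frame"][145:225,225:320]
b=cv2.resize(h,None,fx=3,fy=3,interpolation=cv2.INTER_CUBIC)
h=f["frame"][255:350,290:410];b2=cv2.resize(h,(b.shape[1],int(95/120*b.shape[1])),interpolation=cv2.INTER_CUBIC)
o=np.zeros((600,800,3),np.uint8);o[:a.shape[0],:a.shape[1]]=a;o[:240,520:520+280]=b[:240,:280];o[250:250+b2.shape[0],520:800]=b2[:,:280]
cv2.imwrite("pics/combo.png",o)
E
```

```text
15.65 [ 479.70898808 -215.18845205  184.97376671] [ 0.97157273 -1.00378317 -0.59217857]
scene knob 0.81 [227.7 300. ] expect shut [304.2 227.5]
scene knob 0.55 [262.5 153.9] expect shut [304.2 227.5]
hold_unit 0.74 [226.9, 295.9] [[274, 218], [276, 224], [310, 237], [306, 222], [298, 227], [279, 216]]
lever_pad 0.65 [348.9, 433.6] [[439, 323], [428, 331], [424, 342], [429, 347], [406, 380], [401, 377], [395, 384], [409, 397], [415, 390], [411, 384], [434, 350], [441, 352], [454, 335]]
side knob 0.78 [286.8 537.7] expect shut [333.6 275.4]
side knob 0.6 [292.3 346.8] expect shut [333.6 275.4]
side knob 0.55 [339.8 254.7] expect shut [333.6 275.4]
hold_unit 0.91 [190.0, 276.8] [[245, 156], [263, 169], [265, 189], [263, 195], [235, 202], [247, 217], [254, 219], [311, 201], [306, 170], [295, 168], [295, 154], [266, 161]]
lever_pad 0.93 [166.4, 267.8] [[245, 156], [255, 166], [283, 172], [297, 180], [297, 171], [292, 167]]
```

View pics/combo.png

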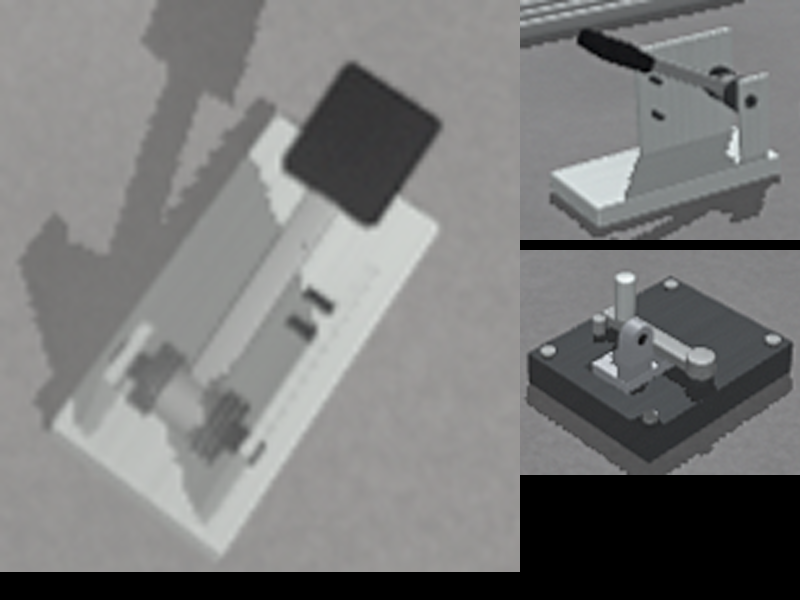

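The inset at lower right shows the bar across the foot and against the stop pin, with the bracket seated. Now I'll fit the hold unit from its base corners (52,425), (220,552), (440,228), (278,112) and the paddle corners.

```bash
python3 - <<'E'
from h import *
from scipy.optimize import least_squares
f=grab_frame("scene")
px=lambda x,y:np.array([370+x/5.2,310+y/5.2])
c,s=np.cos(.5),np.sin(.5)
pad=lambda r,w:(70-r*c+8*s,w,75+r*s+8*c)
obs=[((95,-45,20),(52,425)),((95,45,20),(220,552)),((-95,45,20),(440,228)),((-95,-45,20),(278,112)),
(pad(157.5,-23),(348,58)),(pad(157.5,23),(444,122)),(pad(102.5,23),(375,230)),(pad(102.5,-23),(282,164))]
r=lambda p:np.concatenate([proj(f,nest(*p)(*m))-px(*o) for m,o in obs])
s_=least_squares(r,[480,250,100],loss="soft_l1");print(s_.x,r(s_.x).reshape(-1,2).round(1))
U=nest(*s_.x);print("pad rest",U(*pad(130,0)),"pad level",U(-60,0,83),"pivot",U(70,0,75))
f=grab_frame("side");print("side base corners",[proj(f,U(*m)).round(0).tolist() for m,_ in obs[:4]],"pad",[proj(f,U(*m)).round(0).tolist() for m,_ in obs[4:]])
S=sense();print(S["ee_pos"],S["q"],S["t"])
E
```

```text
[479.61656946 240.06241525  11.54328425] [[-0.6 -0.7]
 [ 0.6  0.6]
 [ 0.9 -0.9]
 [-0.1 -0.7]
 [ 0.3 -0.1]
 [ 0.5  0.1]
 [-0.6  0.7]
 [-1.1  0.5]]
pad rest [440.18035144 232.00799585 144.34598051] pad level [420.83014074 228.0559254   83.        ] pivot [548.20073629 254.06998674  75.        ]
side base corners [[311.0, 197.0], [294.0, 186.0], [234.0, 202.0], [250.0, 215.0]] pad [[253.0, 159.0], [244.0, 153.0], [261.0, 159.0], [270.0, 165.0]]
[ 479.02751053 -214.47343321  181.58070542] [-2.41174623e+01  1.81621012e+01 -1.31198024e+00  7.06096761e+01
 -3.24614075e-03  4.57845422e+01] 16.25
```

Residuals are under 1 px and the side view agrees: unit at (479.6,240.1), yaw 11.5°. Working out the transfer above the paddle.

```bash
cat > lev.py <<'E'
from h import *
import sys
U=nest(479.6,240.1,11.5);S=sense();t,R=S["ee_pos"],S["orientation"]
ty=np.rad2deg(np.arctan2(R[1,0],R[0,0]));print(S["t"],t.round(1),"spin to 101.5:",round(ty-101.5,1),"f",S["ft_force"].round(1),"grip",S["gripper_width"].round(2))
for x,z in eval(sys.argv[1]):print(x,z,(R.T@(U(x,0,z)-t)).round(1))
E
python3 lev.py "[(-42,185)]"
```

```text
Traceback (most recent call last):
  File "lev.py", line 4, in <module>
    ty=np.rad2deg(np.arctan2(R[1,0],R[0,0]));print(S["t"],t.round(1),"spin to 101.5:",round(ty-101.5,1),"f",S["ft_force"].round(1),"grip",S["gripper_width"].round(2))
                                                                                                                                          ^^^^^^^^^^^^^^^^^^^^^^^^
AttributeError: 'float' object has no attribute 'round'
```

```bash
sed -i 's/S\["gripper_width"\].round(2)/S["gripper_width"]/' lev.py; python3 lev.py "[(-42,185)]"
```

```text
16.25 [ 479.  -214.5  181.6] spin to 101.5: 8.6 f [ 0.5  0.5 -0.8] grip 0.0024384425113445317
-42 185 [433.  115.2  -3.1]
```

Request:
apply_moves(
  moves=[
    {"dp":[10,3,-5],"spin":0},
    {"dp":[32,8,-10],"spin":1},
    {"dp":[65,17,-15],"spin":2},
    {"dp":[100,27,-20],"spin":4},
    {"dp":[135,36,-20],"spin":5},
    {"dp":[170,45,-20],"spin":7},
    {"dp":[205,55,-20],"spin":8},
    {"dp":[240,64,-20],"spin":8.6},
  ],
)

```text
t: 17.05
ee_pos: [456.6, 34.8, 202.9]
orientation: [[-0.199, 0.98, 0.001], [0.98, 0.199, 0.0], [0.0, 0.001, -1.0]]
ft_force: [0.8, -0.0, 0.7]
gripper_width: 0.006
```

```bash
python3 lev.py "[(-42,190)]"
```

```text
17.05 [456.6  34.8 202.9] spin to 101.5: -0.0 f [ 0.8 -0.   0.7] grip 0.005572543224158381
-42 190 [196.6  21.5  12.9]
```

Request:
apply_moves(
  moves=[
    {"dp":[32,4,0],"spin":0},
    {"dp":[67,8,0],"spin":0},
    {"dp":[102,12,0],"spin":0},
    {"dp":[137,16,3],"spin":0},
    {"dp":[167,19,6],"spin":0},
    {"dp":[186,21,10],"spin":0},
    {"dp":[194,21,12],"spin":0},
    {"dp":[194,21,12],"spin":0},
  ],
)

```text
t: 17.85
ee_pos: [438.1, 227.9, 190.2]
orientation: [[-0.201, 0.979, -0.001], [0.979, 0.201, -0.0], [-0.0, -0.001, -1.0]]
ft_force: [0.1, -0.3, -0.7]
gripper_width: 0.001
```

```bash
python3 - <<'E'
from h import *
for i in range(3): f=grab_frame("wrist")
g=255*(f["frame"]/255.)**0.7;cv2.imwrite("pics/w7.png",cv2.resize(g.astype(np.uint8),(800,600)))
r=trace("lever_pad","wrist")
for q in r[:2]:
    m=q["pixels"].astype(np.uint8);k=max(cv2.findContours(m,0,1)[0],key=cv2.contourArea);print(q["confidence"],q["position"],cv2.boundingRect(k))
c,s=np.cos(.5),np.sin(.5);U=nest(479.6,240.1,11.5)
print([proj(f,U(70-a*c+8*s,w,75+a*s+8*c)).round().tolist() for a,w in((157.5,23),(157.5,-23),(102.5,-23),(102.5,23))])
E
python3 lev.py "[(-42,160),(-42,152),(-58,83)]"
```

```text
0.63 [253.6, 345.5] (261, 207, 254, 114)
[[269.0, 231.0], [272.0, 321.0], [365.0, 297.0], [368.0, 216.0]]
18.05 [439.1 226.2 190.6] spin to 101.5: -0.1 f [-1.1 -0.3 -0.4] grip -0.0022656366510319347
-42 160 [ 5.6  0.5 30.6]
-42 152 [ 5.6  0.5 38.6]
-58 83 [  5.5 -15.6 107.6]
```

Request:
apply_moves(
  moves=[
    {"dp":[5,0,8],"spin":0},
    {"dp":[5.5,0,18],"spin":0},
    {"dp":[5.5,0,26],"spin":0},
    {"dp":[5.5,0,32],"spin":0},
    {"dp":[5.5,0,37],"spin":0},
    {"dp":[5.5,0,42],"spin":0},
    {"dp":[5.5,0,46],"spin":0},
    {"dp":[5.5,0,48],"spin":0},
  ],
)

```text
t: 18.85
ee_pos: [437.9, 232.5, 142.3]
orientation: [[-0.199, 0.98, 0.0], [0.98, 0.199, 0.0], [0.0, 0.0, -1.0]]
ft_force: [-1.4, 0.5, 2.3]
gripper_width: -0.0
```

```bash
python3 lev.py "[(-48,120),(-52,100),(-55,90),(-56,83)]"
```

```text
18.85 [437.9 232.5 142.3] spin to 101.5: 0.0 f [-1.4  0.5  2.3] grip -0.0001623084869656548
-48 120 [-0.9 -5.6 22.3]
-52 100 [-0.9 -9.6 42.3]
-55 90 [ -0.9 -12.6  52.3]
-56 83 [ -0.9 -13.6  59.3]
```

Contact made (≈2.5 N). Pressing on smoothly to about 90 mm.

Request:
apply_moves(
  moves=[
    {"dp":[-0.5,-2,6],"spin":0},
    {"dp":[-0.9,-4,14],"spin":0},
    {"dp":[-0.9,-6,22],"spin":0},
    {"dp":[-0.9,-8,30],"spin":0},
    {"dp":[-0.9,-9.5,38],"spin":0},
    {"dp":[-0.9,-11,44],"spin":0},
    {"dp":[-0.9,-12.5,49],"spin":0},
    {"dp":[-0.9,-12.5,51],"spin":0},
  ],
)

```text
t: 19.65
ee_pos: [425.2, 229.1, 90.7]
orientation: [[-0.2, 0.98, -0.001], [0.98, 0.2, 0.0], [0.0, -0.001, -1.0]]
ft_force: [-2.4, 0.4, 6.3]
gripper_width: 0.0
```

```bash
python3 lev.py "[(-56,83)]"
```

```text
19.65 [425.2 229.1  90.7] spin to 101.5: 0.0 f [-2.4  0.4  6.3] grip 0.0004217508751859674
-56 83 [-0.  -0.5  7.7]
```

Request:
apply_moves(
  moves=[
    {"dp":[0,-0.5,2.5],"spin":0},
    {"dp":[0,-0.5,5],"spin":0},
    {"dp":[0,-0.5,6.5],"spin":0},
    {"dp":[0,-0.5,7.3],"spin":0},
    {"dp":[0,-0.5,7.3],"spin":0},
    {"dp":[0,-0.5,7.3],"spin":0},
  ],
)

```text
t: 20.25
ee_pos: [424.6, 229.0, 83.8]
orientation: [[-0.2, 0.98, -0.001], [0.98, 0.2, 0.0], [0.0, -0.001, -1.0]]
ft_force: [-2.6, 0.2, 6.4]
gripper_width: 0.001
```

```bash
python3 lev.py "[(-56,83)]"; python3 - <<'E'
from h import *
U=nest(479.6,240.1,11.5)
f=grab_frame("side");im=f["frame"]
b=cv2.resize(im[130:230,220:330],None,fx=5,fy=5,interpolation=cv2.INTER_CUBIC)
for a in (157.5,102.5):print([(((proj(f,U(70-a,w,75+z))-[220,130])*5).round().tolist()) for w,z in((-23,8),(-23,-8))])
b2=cv2.resize(im[255:350,290:410],None,fx=2.2,fy=2.2,interpolation=cv2.INTER_CUBIC)
o=np.zeros((500,550+b2.shape[1]+0,3),np.uint8)[:, :800];o[:500,:550]=b;w=min(b2.shape[1],800-550);o[:b2.shape[0],550:550+w]=b2[:,:w]
cv2.imwrite("pics/fin.png",o);print(sense()["ee_pos"],sense()["ft_force"])
E
```

```text
20.25 [424.6 229.   83.8] spin to 101.5: 0.0 f [-2.6  0.2  6.4] grip 0.0005419363979363625
-56 83 [-0.   0.1  0.8]
[[133.0, 292.0], [135.0, 321.0]]
[[228.0, 267.0], [229.0, 296.0]]
[424.58848793 228.97093434  83.77611601] [-2.33722963  0.24666144  6.14361632]
```

View pics/fin.png

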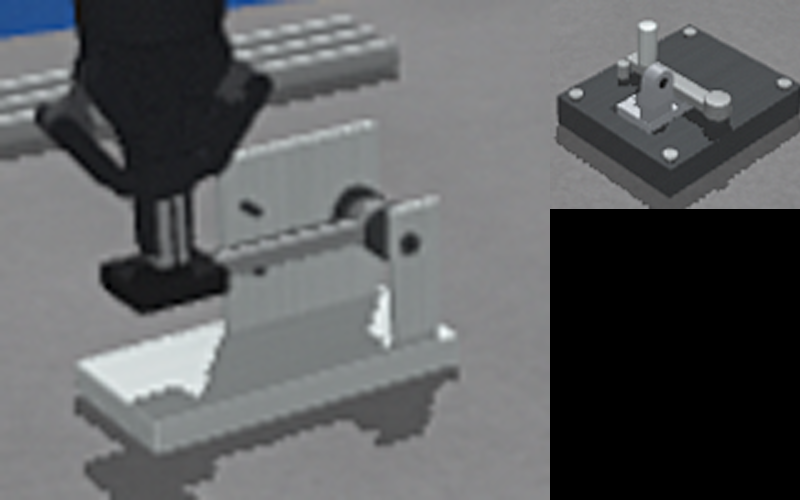

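The clamp is shut on the seated bracket (inset). The lever lies level and parallel to the base between its two pins at (250,208) and (262,270), with the shut fingertips on the paddle. A last 0.7 mm, then settle.

Request:
apply_moves(
  moves=[
    {"dp":[0,0,0.7],"spin":0},
    {"dp":[0,0,0.7],"spin":0},
    {"dp":[0,0,0.7],"spin":0},
    {"dp":[0,0,0.7],"spin":0},
    {"dp":[0,0,0.7],"spin":0},
  ],
)

```text
t: 20.8
ee_pos: [424.5, 228.9, 83.1]
orientation: [[-0.2, 0.98, -0.001], [0.98, 0.2, 0.0], [0.0, -0.001, -1.0]]
ft_force: [-3.5, 0.1, 6.7]
gripper_width: -0.001
```

```bash
python3 - <<'E'
from h import *
s=sense();print(s["ee_pos"],s["ft_force"],s["t"])
if 81.5<s["ee_pos"][2]<84.5: print(finish_job())
E
```

```text
[424.53008055 228.92361821  83.09562133] [-3.46493598  0.09160595  6.68753617] 20.8
the job is handed in; nothing more can be done
None
```

The job is handed in at t = 20.8 s: the bracket is in the dark nest, the clamp is shut over its foot, and the arm is still holding the lever level.

- **Bracket:** it touched the pocket floor at TCP 39.8 mm, the 21.8 mm grip height plus the 18 mm floor. The wrist picture afterwards matched the outline of a seated foot.
- **Clamp:** I pushed the knob round until it stopped moving and the force rose to about 12 N. The side picture shows the bar across the foot and against the stop pin.
- **Lever:** the fingertips hold the paddle at 83.1 mm, where level is 83 mm. The side picture shows it between its two pins. It never went lower than that.

One check disagreed slightly: holding the lever took about 6.7 N upward plus 3.5 N sideways, against the stated 8 N or so. I put this down to friction and the contact point on the paddle, and relied on the height and the picture instead. I did not touch the bystanders or the look-alikes, but I did not check them again at the end.

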